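# Refit the hinge of a haze meter's lid

## Task

The haze meter on the bench has been cleaned and its lid has to be hung again. First press the loose hinge block fully home into the pocket at the back of the instrument's deck and let go of it; then take the black lid out of the draining rack and, keeping it upright with its round seal towards the sample well, lower its two knuckles over the block's middle knuckle until the pin holes line up. Finish while still holding the lid there in the gripper, ready for a colleague to push the hinge pin through; leave the bottles, the loupe and the pin alone.

Things in the scene. Friction and masses are not known exactly. Their poses are not given: they have to be found in the camera images.
- haze_meter: Bench instrument, fixed, white with a grey deck, 250 (x) x 220 (y) x 98 mm high; origin: centre of its underside; z up, x from its front (sloping key panel, towards the robot) to its back. All its top but the front 60 mm is the deck, level at 98 mm. The round sample well, 33 mm wide, is at x = +30 mm, the hinge pocket 45 mm behind it.
- pocket (a point): Centre of the mouth of the hinge pocket, at deck height (98 mm up, on the instrument's x axis at +75 mm); axes as the instrument's. The pocket is a rectangular recess 33 mm (x) x 69 mm (y), 18 mm deep with a flat floor.
- block_bore (a point): Centre of the 9 mm pin hole of the loose aluminium hinge block (130 g), 31 mm above its underside; the hole runs along y, z is up. Around it the middle knuckle: 34 mm long (y), 15 mm thick (x), flat-sided, its round top 7.5 mm above this point; grip it across x from above. The block is the same after half a turn. It starts on its foot on the bench.
- block_foot (a point): Centre of the top face of the block's foot, 13 mm below its pin hole, axes as block_bore. The foot is 30 (x) x 66 (y) x 18 mm high; this face is flush with the deck when the block is home.
- block_seat (a point): Bottom of one of the block's two V seats, open upwards, one at each end of the middle knuckle (18.5 to 32 mm out from the pin hole's centre along y). The lid's round knuckles come to rest in them just in line with the hole. The seats' edges, 16 mm apart across x, end 2.5 mm below the height of the hole's centre.
- lid_bore (a point): Centre of the pin hole axis of the lid's two steel knuckles, half-way between them; holes (9 mm) along y; z from the knuckles to the panel's free edge (up), x from the seal side to the outer side. Each knuckle is 15 mm across and 12 mm long; the gap between them is 38 mm, so the block's middle knuckle goes in with 2 mm to spare at each end.
- lid_middle (a point): Centre of the lid's black panel, 12 (x) x 116 (y) x 92 mm high, 59 mm above the pin hole axis, axes as lid_bore; about 0.2 kg. It starts upright in the rack. Grip it across its 12 mm at the middle of its upper edge, which is 46 mm above this point; keep the fingertips more than 9 mm above this point, clear of the seal.
- lid_seal (a point): Centre of the face of the lid's round rubber seal, 42 mm wide, standing 7 mm proud of the panel's inner side, 45 mm above the pin hole axis and 13 mm to -x of it. With the lid open and upright on the meter this side looks to the front of the instrument, over the sample well.
- rack: White plastic draining rack, fixed, 94 (x) x 128 (y) x 60 mm high: two slotted cheeks, 22 mm thick, 84 mm apart. Origin: centre of its underside. The lid stands across both cheeks in their middle slots, 16 mm wide (x), the panel's lower edge 26 mm above the bench, its knuckles hanging between the cheeks.
- sample_bottle: Bystander: green glass bottle with a black cap, 60 mm across, 165 mm high; origin at its underside.
- clear_bottle: Bystander: clear bottle with a yellow cap, 52 mm across, 140 mm high; origin at its underside.
- loupe: Bystander: black eyepiece loupe on a clear cup, 49 mm across, 60 mm high; origin at its underside.
- hinge_pin: Bystander: bent steel hinge pin, 6 mm thick and 80 mm long, lying in a small steel tray (120 x 80 x 16 mm); it stays there.
There are look-alikes about, which are no part of the job. What is meant by the part that bears block_bore is not green, and is the smaller of those in its own colour.

How it is judged:
By the outcome, as a careful person would: the job done as asked, in the order asked, and still so for the second after the job is handed in, while the arm keeps its last pose, push and grip.
It also fails if it takes over 48 s, if anything falls off the work surface, if the arm or the gripper's body presses on something with over 40 N, if the wrist force passes 120 N, or if a joint passes its speed limit or range.

## Robot

A 7-joint arm with a two-finger parallel gripper is mounted at the origin on the work surface. World frame = base frame: x ahead of the robot, y to its left, z up, the work surface at z = 0. Lengths are in mm, angles in rad, forces in N, time in s.
With the tool pointing down it reaches from about 400 to 875 mm from the base axis. Payload 4.4 kg.
Tool frame: the origin (TCP) lies midway between the tips of the shut fingers; the grasp point (between the pads) lies 19 mm behind it (ctrl.pinch_z is the distance from the TCP to the grasp point, in mm); z points along the fingers, y is the line along which they close (so a half turn about z gives the same grasp; the last joint's range is limited). The gripper opens to 85 mm and grips with 20 to 120 N. Pads are 22 mm wide; open, the fingers measure 114 mm over their backs; the gripper's body (76 mm by 85 mm) begins 54 mm behind the grasp point. The pads swing forward as they close: fully open they stand 13 mm farther back than shut.
Start: joints at [1.103, 0.628, 0.038, 1.517, -0.027, 0.996, -0.02], TCP at [254.227, -598.236, 231.313] pointing down, gripper open.
Joint ranges: [-3.06, 3.06], [-0.37, 2.12], [-1.25, 1.32], [0.18, 2.47], [-1.1, 4.24], [0.23, 1.98], [-2.94, 2.94]. Speed limits (rad/s): [2.57, 2.57, 3.14, 3.14, 3.14, 3.14, 3.14].

## Interface

Orientations are given as [roll, pitch, yaw] about the fixed x, y, z axes, in that order (R = Rz(yaw) Ry(pitch) Rx(roll)).
In Python, from cell import read_state, cams, order, ctrl gives the robot as it stands.
- The arm moves only by the tool move_arm, never from a script. Its argument "targets" is text: rows parted by semicolons, each of 7 numbers parted by spaces: the gripper's target within -1 to 1 (fully open at 1, half-way at 0, shut at -1), then the shift along the tool's x, y, z in cm, then the turn, a rotation vector about the tool's x, y, z in degrees. A call has 1 to 5 rows; each row shifts and turns the commanded pose from where the row before left it, along the tool's axes as they then stand; what a row does not reach is not made up. A row lasts 1/12 s, in which the tool goes at most 41.7 mm and 7.16 degrees, less where a joint would pass 70% of its speed; a pose out of reach is approached as far as the arm can. A call with a gripper value outside its range is refused whole. The fingers move at their own pace and stop on an object; the grip force is fixed at half the most. Time passes only in rows, so rows that do not move let the fingers close. It gives the time, the measured TCP pose, the force, the opening and the grip force at its end, in the units of the state.
- read_state(): the state, without advancing time (a new reading comes with each control period).
- cams.get_image(name): name is "side" or "top" or "wrist"; returns a dict with "color" (480x640x3 uint8, red, green, blue), "fovy" (degrees; the focal length in pixels is half the picture's height over the tangent of half this angle, whatever the lens; pixels are square), "cx", "cy" (the principal point, pixels), "k1" (the pictures are not rectified: a ray, as slopes to the right and down, at radius r is drawn at 1 + k1 r^2 times it, then the intrinsics apply), "rvec" (rotation vector, rad) and "tvec" (3), from world to camera coordinates, as OpenCV has them. Camera axes: x right, y down, z forward; pixel columns grow to the right and rows downward; lengths in mm; the calibration is good to about 2 mm. A picture is of the moment at which its call begins. There is no depth.
- order.finish_job(): hands the job in; it is judged then, once.
The state is a dict: "clock": time; "qpos": joint angles; "qd": joint speeds; "tau": joint torques, N m; "eef_pos": TCP position; "tool_rot": TCP orientation; "force": force on the tool from outside, world axes, zero at the start; "torque": the same for the moment, N m; "width": finger opening in mm; "gripper_force": force on a finger pad.
Only numpy, scipy, OpenCV 4.12 (cv2) and the standard library are available. Lean on these libraries where they do the work, as an engineer would, in place of code of your own. Each camera call takes 0.05 s, during which the arm holds its last target. There are 200 camera calls.

## Working session

There is one attempt and no reset: what is moved stays moved. The work goes in short steps, Python scripts to look and compute and a tool call to move; the robot and the scene stay as the last step left them, time stands still between calls to the robot, and variables do not carry over. Pictures are saved under pics/ and viewed, at most 10 in all, crops included, and the job is handed in when it is done.

Besides the shell and the picture viewer there is one more tool, called after "Emit:" by a JSON object that holds its "op" and its "data", one argument or row to a line. move_arm: Moves the arm, as the interface text tells. Its arguments: {"type":"object","properties":{"targets":{"type":"string"}},"required":["targets"]}

```bash
mkdir -p pics; ls; cat > h.py <<'E'
import numpy as np, cv2
from cell import read_state, cams, order, ctrl
def K(im):
    h=im["color"].shape[0]; f=h/2/np.tan(np.radians(im["fovy"])/2)
    return np.array([[f,0,im["cx"]],[0,f,im["cy"]],[0,0,1.]]), np.array([im["k1"],0,0,0,0.])
def rt(im): return cv2.Rodrigues(np.array(im["rvec"],float))[0], np.array(im["tvec"],float).ravel()
def ray(im,px):
    k,d=K(im); R,t=rt(im)
    u=cv2.undistortPointsIter(np.array(px,float).reshape(-1,1,2),k,d,None,None,(3,50,1e-9)).reshape(-1,2)
    return -R.T@t, np.c_[u,np.ones(len(u))]@R
def onz(im,px,z):
    o,v=ray(im,px); return o+v*((z-o[2])/v[:,2])[:,None]
def proj(im,P):
    k,d=K(im); R,t=rt(im)
    return cv2.projectPoints(np.array(P,float).reshape(-1,1,3),cv2.Rodrigues(R)[0],t,k,d)[0].reshape(-1,2)
def tri(im1,p1,im2,p2):
    o1,v1=ray(im1,p1);o2,v2=ray(im2,p2);v1=v1[0];v2=v2[0]
    s=np.linalg.lstsq(np.c_[v1,-v2],o2-o1,rcond=None)[0]
    a=o1+s[0]*v1;b=o2+s[1]*v2
    return (a+b)/2,np.linalg.norm(a-b)
def get(n,save=None):
    im=cams.get_image(n)
    if save: cv2.imwrite("pics/"+save,im["color"][...,::-1])
    np.save("/tmp/%s.npy"%n,im,allow_pickle=True); return im
def load(n): return np.load("/tmp/%s.npy"%n,allow_pickle=True).item()
E
python3 - <<'E'
from h import *
for n in ("side","top","wrist"):
    im=get(n,n+"0.png"); R,t=rt(im); print(n,-R.T@t,R[2],im["fovy"],im["k1"])
print(read_state(), ctrl.pinch_z)
E
```

```text
pics
side [ 278.26164641 1014.26961007  708.59742051] [ 0.23834578 -0.82129228 -0.51833414] 48.57347505394282 -0.1314706850352426
top [435.99754036  11.79296739 962.96826624] [ 0.1553374   0.00376896 -0.98785428] 57.39094257362678 -0.08920078348211222
wrist [ 315.43625737 -571.47260735  373.44994407] [-0.24288737 -0.10122926 -0.96475819] 61.08735895424563 -0.059310138475341806
{'clock': 0.15, 'qpos': array([ 1.10317732,  0.62912889,  0.03845565,  1.51811442, -0.02700321,
        0.99631172, -0.02003008]), 'qd': array([-9.46208832e-04, -3.24170989e-03,  1.62155057e-03, -2.48063126e-03,
       -2.02488990e-04,  9.28246099e-05,  1.97947186e-03]), 'tau': array([ 1.61238819e-03, -5.63805199e+01,  1.22771434e+00, -1.93649894e+01,
        1.10487585e-02,  7.41492579e-03,  1.04969396e-05]), 'eef_pos': array([ 254.05601959, -597.78796135,  230.61121254]), 'tool_rot': array([-3.14014824e+00,  7.72918922e-06,  4.01781852e-01]), 'force': array([-0.24740982, -1.01351035,  0.33277346]), 'torque': array([-0.00957674, -0.06351287, -0.00240238]), 'gripper_force': 0.0, 'width': 85.4965265960864} 18.700000000000003
```

View pics/top0.png

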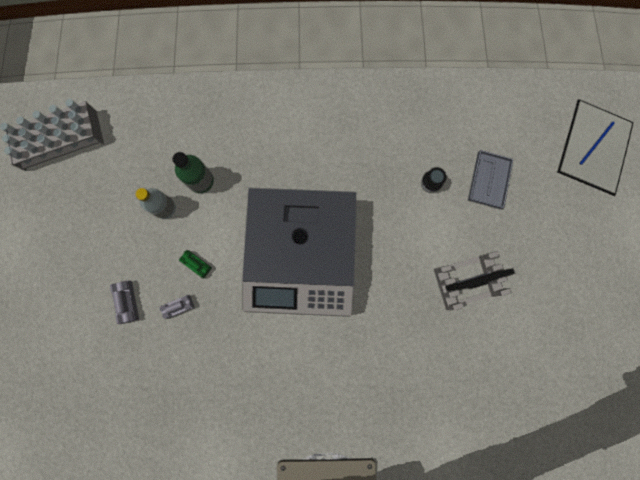

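View pics/side0.png

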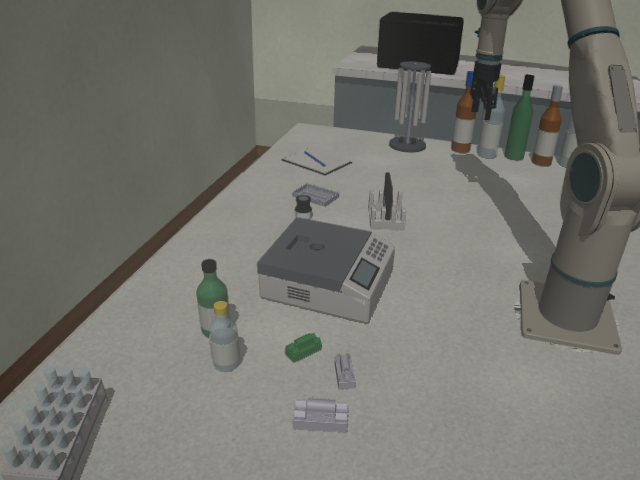

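Top view: the haze meter is at (300,250), with its pocket at about (300,213). The smaller silver block is at (178,307), with the bigger one at (124,302) and a green one at (195,263). The lid is in the rack at about (480,281). The side view agrees: small block (345,371), lid (388,195).

```bash
python3 - <<'E'
from h import *
im=load("top"); c=im["color"][...,::-1]
def crop(x,y,w,h,s): return cv2.resize(c[y:y+h,x:x+w],None,fx=s,fy=s,interpolation=cv2.INTER_CUBIC)
a=crop(240,185,120,135,3); b=crop(150,285,60,45,6); d=crop(425,245,100,70,4)
out=np.zeros((600,800,3),np.uint8); out[:405,:360]=a; out[:270,365:725]=b; out[280:560,365:765]=d
cv2.imwrite("pics/c1.png",np.clip(out*1.6,0,255).astype(np.uint8))
# block: 
hsv=cv2.cvtColor(c,cv2.COLOR_BGR2HSV); 
print(onz(im,[[178,307]],18), onz(im,[[300,213],[300,236]],98), onz(im,[[480,281]],120))
E
```

```text
[[425.94233092 310.99788556  18.        ]] [[610.57159231  42.55833154  98.        ]
 [563.81717987  43.14533964  98.        ]] [[ 465.98832778 -304.4515698   120.        ]]
```

View pics/c1.png

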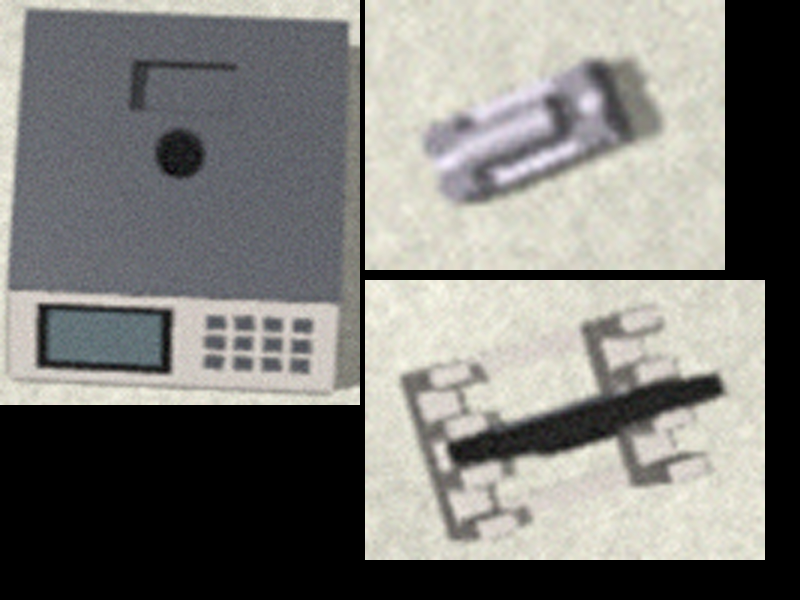

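Crop: the pocket mouth spans about (283.7–318.7, 205.7–221.7) in full-image pixels and the well is at (300,236). The small block's axis runs up to the right. The seal bulges on the robot (-x) side of the lid. Next I'll get coarse poses.

```bash
cat >> h.py <<'E'
from scipy.spatial.transform import Rotation as Ro
def move(p,yaw,R=None):
    """tool shift (cm) & turn (deg) from current pose to TCP p, pointing down with yaw"""
    s=read_state(); R0=Ro.from_euler("xyz",s["tool_rot"]); R1=Ro.from_euler("xyz",[np.pi,0,yaw])
    print("shift cm",(R0.inv().apply(np.array(p)-s["eef_pos"])/10).round(2),"turn",np.degrees((R0.inv()*R1).as_rotvec()).round(1), "clock",s["clock"])
E
python3 - <<'E'
from h import *
im=load("top")
C=onz(im,[[248.3,188.3],[356,192.3],[243.3,281.7],[352.7,285.7]],98); print(C.round(1))
print("len",np.linalg.norm(C[0]-C[1]),np.linalg.norm(C[2]-C[3]),np.linalg.norm(C[0]-C[2]),np.linalg.norm(C[1]-C[3]))
f=lambda a,b:np.degrees(np.arctan2(*(a-b)[:2][[0,1]]*np.array([-1,1])))
print("yaw",f(C[0],C[1]),f(C[2],C[3]),np.degrees(np.arctan2(*(C[0]-C[2])[:2][::-1])))
g=lambda q,o,s:[(a/s+o[0],b/s+o[1]) for a,b in q]
# block: foot-top outline corners
B=onz(im,g([(440-365,200),(630-365,135),(595-365,60),(428-365,130)],(150,285),6),18);print(B.round(1),B.mean(0), f(B[0],B[1]),f(B[3],B[2]))
L=onz(im,g([(448-365,440-280),(715-365,378-280),(452-365,464-280),(722-365,394-280)],(425,245),4),118);print(L.round(1),L.mean(0),f(L[0],L[1]),f(L[2],L[3]))
w=onz(im,[[300,236.3]],98);print(w)
E
```

```text
[[663.9 147.3  98. ]
 [651.2 -71.5  98. ]
 [474.8 156.1  98. ]
 [463.3 -59.   98. ]]
len 219.14407028115167 215.40041121727177 189.2941356715608 188.32389402576084
yaw -3.3196712201538965 -3.0628275238417824 -2.6810103210937046
[[402.  344.6  18. ]
 [424.6 275.6  18. ]
 [451.4 288.8  18. ]
 [426.9 349.6  18. ]] [426.23095808 314.64733703  18.        ] 18.13084566168245 21.94754163928043
[[ 460.1 -237.2  118. ]
 [ 486.7 -372.1  118. ]
 [ 448.5 -238.5  118. ]
 [ 478.8 -375.   118. ]] [ 468.52979478 -305.71033008  118.        ] 11.18228772799359 12.518081892395386
[[563.21249198  43.15302216  98.        ]]
```

```bash
cat >> h.py <<'E'
from scipy.linalg import logm
def plan(p,yaw,n,p0=None,yaw0=None):
    """constant tool twist in n equal rows from current (or given) pose to TCP p, tool down, yaw deg"""
    s=read_state(); A=np.eye(4);B=np.eye(4)
    A[:3,:3]=Ro.from_euler("xyz",s["tool_rot"] if p0 is None else [np.pi,0,np.radians(yaw0)]).as_matrix(); A[:3,3]=s["eef_pos"] if p0 is None else p0
    B[:3,:3]=Ro.from_euler("xyz",[np.pi,0,np.radians(yaw)]).as_matrix();B[:3,3]=p
    D=np.linalg.inv(A)@B; rv=Ro.from_matrix(D[:3,:3]).as_rotvec(); 
    # rows shift in tool axes first, then turn: repeat n times -> solve shift
    r=Ro.from_rotvec(rv/n); S=sum((r**k).as_matrix() for k in range(n)); d=np.linalg.solve(S,D[:3,3])
    print(n,"rows of shift cm",(d/10).round(2),"(|mm| %.1f)"%np.linalg.norm(d),"turn",np.degrees(rv/n).round(2))
E
python3 - <<'E'
from h import *
plan([427,313,230],110,25)
E
```

```text
25 rows of shift cm [ 3.96 -1.02  0.  ] (|mm| 40.9) turn [-0.   -0.   -3.48]
```

Emit:
{"op": "move_arm", "data": {
  "targets": "1 3.96 -1.02 0 0 0 -3.48;1 3.96 -1.02 0 0 0 -3.48;1 3.96 -1.02 0 0 0 -3.48;1 3.96 -1.02 0 0 0 -3.48;1 3.96 -1.02 0 0 0 -3.48"
}}

```text
clock: 0.57
eef_pos: [401.1, -454.2, 231.0]
tool_rot: [3.142, -0.0, 0.708]
force: [0.7, -1.0, 0.9]
width: 85.4
gripper_force: 0.0
```

Emit:
{"op": "move_arm", "data": {
  "targets": "1 3.96 -1.02 0 0 0 -3.48;1 3.96 -1.02 0 0 0 -3.48;1 3.96 -1.02 0 0 0 -3.48;1 3.96 -1.02 0 0 0 -3.48;1 3.96 -1.02 0 0 0 -3.48"
}}

```text
clock: 0.98
eef_pos: [496.8, -274.2, 231.2]
tool_rot: [3.141, -0.0, 1.012]
force: [1.3, -0.5, 0.1]
width: 85.5
gripper_force: 0.0
```

```bash
python3 - <<'E'
from h import *
plan([427,313,230],110,15)
get("wrist","w1.png")
E
```

```text
15 rows of shift cm [ 3.95 -1.02  0.01] (|mm| 40.8) turn [ 0.   -0.   -3.47]
```

Emit:
{"op": "move_arm", "data": {
  "targets": "1 3.95 -1.02 0 0 0 -3.47;1 3.95 -1.02 0 0 0 -3.47;1 3.95 -1.02 0 0 0 -3.47;1 3.95 -1.02 0 0 0 -3.47;1 3.95 -1.02 0 0 0 -3.47"
}}

```text
clock: 1.45
eef_pos: [534.2, -74.8, 231.2]
tool_rot: [3.141, -0.0, 1.314]
force: [1.4, -0.3, 0.1]
width: 85.1
gripper_force: 0.0
```

```bash
cp /tmp/wrist.npy /tmp/wlid.npy; python3 - <<'E'
from h import *
get("wrist","w2.png")
E
cp /tmp/wrist.npy /tmp/wmeter.npy
```

Emit:
{"op": "move_arm", "data": {
  "targets": "1 3.95 -1.02 0 0 0 -3.47;1 3.95 -1.02 0 0 0 -3.47;1 3.95 -1.02 0 0 0 -3.47;1 3.95 -1.02 0 0 0 -3.47;1 3.95 -1.02 0 0 0 -3.47"
}}

```text
clock: 1.92
eef_pos: [510.4, 126.8, 231.2]
tool_rot: [3.141, -0.0, 1.617]
force: [1.1, -0.0, 0.4]
width: 85.0
gripper_force: 0.0
```

Emit:
{"op": "move_arm", "data": {
  "targets": "1 3.95 -1.02 0 0 0 -3.47;1 3.95 -1.02 0 0 0 -3.47;1 3.95 -1.02 0 0 0 -3.47;1 3.95 -1.02 0 0 0 -3.47;1 3.95 -1.02 0 0 0 -3.47"
}}

```text
clock: 2.33
eef_pos: [427.6, 312.6, 231.2]
tool_rot: [3.141, -0.0, 1.92]
force: [0.8, 0.6, -0.7]
width: 85.7
gripper_force: 0.0
```

Emit:
{"op": "move_arm", "data": {
  "targets": "1 0 0 0 0 0 0;1 0 0 0 0 0 0"
}}

```text
clock: 2.5
eef_pos: [426.4, 313.4, 231.3]
tool_rot: [-3.141, -0.001, 1.923]
force: [0.2, -1.0, -0.4]
width: 85.2
gripper_force: 0.0
```

```bash
python3 - <<'E'
from h import *
get("wrist","w3.png")
E
cp /tmp/wrist.npy /tmp/wblk.npy
python3 -c "
import cv2,numpy as np
a=[cv2.imread('pics/w%d.png'%i) for i in (1,2,3)]
cv2.imwrite('pics/c2.png',np.clip(np.vstack([np.hstack([cv2.resize(a[0],(400,300)),cv2.resize(a[1],(400,300))]),np.hstack([cv2.resize(a[2],(400,300)),cv2.resize(a[2][140:380,160:480],(400,300))])])*1.5,0,255).astype(np.uint8))"
```

```text
(no output)
```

View pics/c2.png

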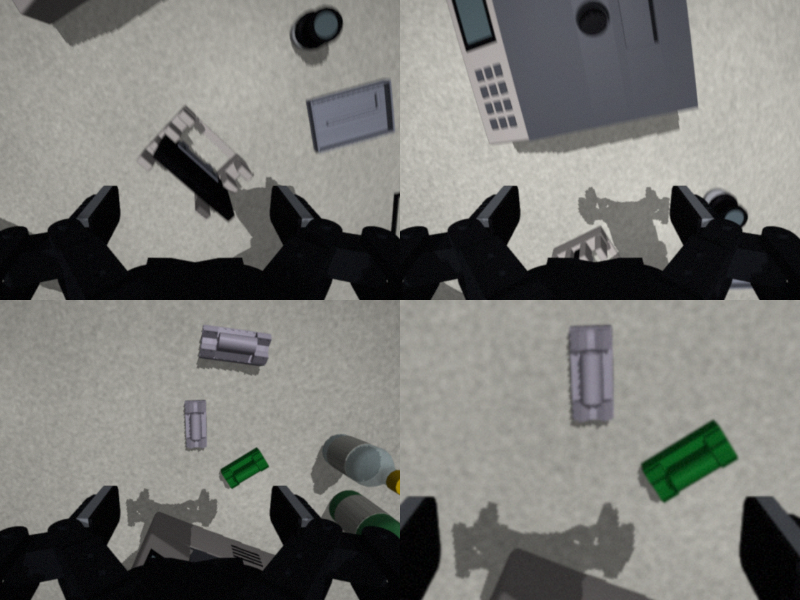

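Wrist view: the small silver block is at about (313,202) px and is aligned with the tool. The green one is at (390,268) and the big one at (375,72). I'll measure it on planes.

```bash
python3 - <<'E'
from h import *
im=np.load("/tmp/wblk.npy",allow_pickle=True).item()
c=im["color"]; lab=cv2.cvtColor(c,cv2.COLOR_RGB2LAB).astype(float)
sub=lab[150:250,280:350]; 
m=((sub[...,2]<126)).astype(np.uint8)
m=cv2.morphologyEx(m,cv2.MORPH_OPEN,np.ones((3,3)));n,l,st,ce=cv2.connectedComponentsWithStats(m)
i=1+st[1:,4].argmax();cn=cv2.findContours((l==i).astype(np.uint8),0,2)[0][0]
r=cv2.minAreaRect(cn);print(r,st[i])
bx=cv2.boxPoints(r)+[280,150];print(bx)
P=onz(im,bx,14);print(P.round(1),P.mean(0),[np.linalg.norm(P[k]-P[k-1]).round(1) for k in range(4)])
e=[P[k]-P[k-1] for k in range(4)];print([np.degrees(np.arctan2(v[1],v[0])).round(1) for v in e])
print("knuckle top",onz(im,[[313.6,202.4]],38.5))
t=load("top"); print("proj in top",proj(t,[list(P.mean(0)[:2])+[18]]))
E
```

```text
((32.841556549072266, 48.37018966674805), (75.02592468261719, 33.12515640258789), 88.72696685791016) [  16   11   35   76 2332]
[[295.4496479  161.23445129]
 [328.56663132 160.4985199 ]
 [330.2334671  235.50592804]
 [297.11648178 236.24185944]]
[[401.1 342.2  14. ]
 [428.1 352.8  14. ]
 [453.7 289.6  14. ]
 [425.3 278.5  14. ]] [427.0431218  315.78942253  14.        ] [np.float64(68.2), np.float64(29.0), np.float64(68.2), np.float64(30.4)]
[np.float64(110.9), np.float64(21.4), np.float64(-68.0), np.float64(-158.5)]
knuckle top [[426.93734527 317.60156216  38.5       ]]
proj in top [[175.82902866 306.50160249]]
```

```bash
python3 - <<'E'
from h import *
plan([427,316,60],111.4,5)
E
```

```text
5 rows of shift cm [0.1  0.02 3.42] (|mm| 34.2) turn [-0.01  0.01 -0.3 ]
```

Emit:
{"op": "move_arm", "data": {
  "targets": "0.2 0.07 0 3.42 0 0 -0.3;0.2 0.07 0 3.42 0 0 -0.3;0.2 0.07 0 3.42 0 0 -0.3;0.2 0.07 0 3.42 0 0 -0.3;0.2 0.07 0 3.42 0 0 -0.3"
}}

```text
clock: 2.97
eef_pos: [428.6, 311.9, 58.8]
tool_rot: [3.141, 0.002, 1.94]
force: [0.9, 0.8, 0.0]
width: 51.5
gripper_force: 0.0
```

Emit:
{"op": "move_arm", "data": {
  "targets": "0.2 0 0 0 0 0 0;0.2 0 0 0 0 0 0;0.2 0 0 0 0 0 0"
}}

```text
clock: 3.22
eef_pos: [428.3, 314.1, 61.6]
tool_rot: [3.14, 0.0, 1.942]
force: [0.0, 0.3, -0.1]
width: 51.2
gripper_force: 0.0
```

```bash
python3 - <<'E'
from h import *
im=get("wrist"); print(read_state()["width"]); cv2.imwrite("pics/w4.png",np.clip(cv2.resize(im["color"],(560,420))[...,::-1]*1.5,0,255))
plan([427,316,22],111.4,1); print(proj(im,[[427,316,38.5],[427,316,18]]))
E
```

```text
51.34778279187049
1 rows of shift cm [ 0.18 -0.11  4.03] (|mm| 40.3) turn [ 0.19 -0.03 -0.13]
[[310.03994788 278.01169467]
 [310.06732728 262.53410655]][ WARN:0@0.429] global loadsave.cpp:1063 imwrite_ Unsupported depth image for selected encoder is fallbacked to CV_8U.
```

View pics/w4.png

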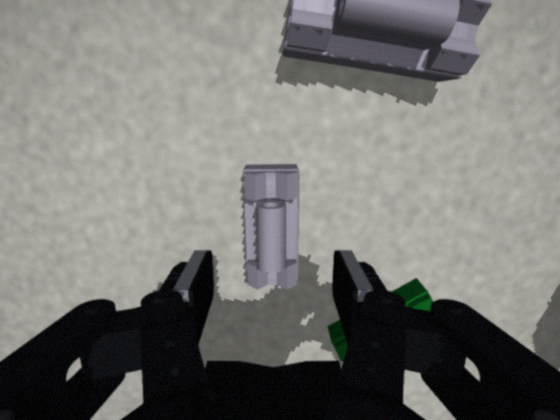

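Wrist close-up: the block's knuckle is centred at about (271,235) in the scaled picture, midway between the fingers (203 and 343). The green block is clear of the fingers' path.

Emit:
{"op": "move_arm", "data": {
  "targets": "0.2 0.18 -0.1 2 0 0 0;0.2 0 0 1.9 0 0 0;0.2 0 0 0 0 0 0;-1 0 0 0 0 0 0;-1 0 0 0 0 0 0"
}}

```text
clock: 3.68
eef_pos: [426.4, 316.5, 23.2]
tool_rot: [3.139, -0.001, 1.943]
force: [-0.4, 0.5, 0.1]
width: 27.8
gripper_force: 0.0
```

Emit:
{"op": "move_arm", "data": {
  "targets": "-1 0 0 0 0 0 0;-1 0 0 0 0 0 0;-1 0 0 0 0 0 0;-1 0 0 0 0 0 0"
}}

```text
clock: 4.02
eef_pos: [426.4, 316.5, 23.2]
tool_rot: [3.138, -0.001, 1.943]
force: [-0.1, -0.6, 6.9]
width: 12.9
gripper_force: 60.2
```

Emit:
{"op": "move_arm", "data": {
  "targets": "-1 0 0 -2 0 0 0;-1 0 0 -4 0 0 0;-1 0 0 -4 0 0 0;-1 0 0 -4 0 0 0;-1 0 0 -4 0 0 0"
}}

```text
clock: 4.43
eef_pos: [424.8, 315.4, 204.0]
tool_rot: [3.141, -0.0, 1.944]
force: [1.3, 0.1, -0.6]
width: 13.2
gripper_force: 59.2
```

```bash
python3 - <<'E'
from h import *
plan([606,-25,205],87,12); s=read_state(); print(s["width"],s["gripper_force"],s["eef_pos"],s["force"])
E
```

```text
12 rows of shift cm [-3.08  0.99 -0.01] (|mm| 32.4) turn [ 0.   -0.    2.03]
13.195052267305046 59.18302774429321 [424.84314306 315.43529871 203.99015206] [ 1.30407883  0.14647703 -0.62547134]
```

Emit:
{"op": "move_arm", "data": {
  "targets": "-1 -3.08 0.99 0 0 0 2.03;-1 -3.08 0.99 0 0 0 2.03;-1 -3.08 0.99 0 0 0 2.03;-1 -3.08 0.99 0 0 0 2.03;-1 -3.08 0.99 0 0 0 2.03"
}}

```text
clock: 4.85
eef_pos: [519.0, 182.2, 202.4]
tool_rot: [3.14, -0.0, 1.765]
force: [1.2, 0.7, -1.3]
width: 13.4
gripper_force: 59.2
```

Emit:
{"op": "move_arm", "data": {
  "targets": "-1 -3.08 0.99 0 0 0 2.03;-1 -3.08 0.99 0 0 0 2.03;-1 -3.08 0.99 0 0 0 2.03;-1 -3.08 0.99 0 0 0 2.03;-1 -3.08 0.99 0 0 0 2.03"
}}

```text
clock: 5.27
eef_pos: [586.9, 35.7, 202.2]
tool_rot: [3.141, -0.0, 1.588]
force: [1.2, 0.4, -1.6]
width: 13.2
gripper_force: 59.2
```

Emit:
{"op": "move_arm", "data": {
  "targets": "-1 -3.08 0.99 0 0 0 2.03;-1 -3.08 0.99 0 0 0 2.03;-1 0 0 0 0 0 0;-1 0 0 0 0 0 0;-1 0 0 0 0 0 0"
}}

```text
clock: 5.68
eef_pos: [605.9, -23.7, 201.8]
tool_rot: [3.142, -0.001, 1.519]
force: [-0.6, 0.3, -1.0]
width: 13.3
gripper_force: 59.2
```

```bash
python3 - <<'E'
from h import *
im=get("wrist"); cv2.imwrite("pics/w5.png",np.clip(im["color"][...,::-1]*1.8,0,255).astype(np.uint8)); print(read_state()["eef_pos"])
E
cp /tmp/wrist.npy /tmp/wmeter.npy
```

```text
[605.84968229 -22.76074995 201.78560971]
```

View pics/w5.png

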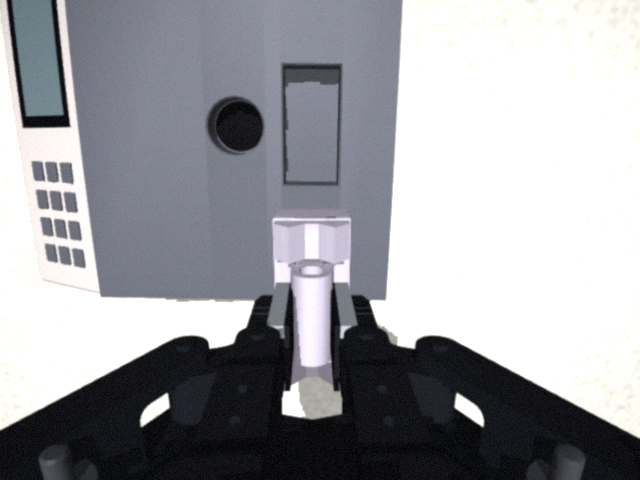

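The picture shows the pocket mouth with corners at about (283,64), (342,66), (339,185) and (283,184). The held block's foot far edge runs (273,218)–(351,218), and the well is at (238,126). Next I'll refine these edges.

```bash
cat >> h.py <<'E'
def edge(g,p,q,half=7,n=25):
    """sub-pixel line of the darkest narrow line/edge between p and q: returns points of strongest gradient"""
    p=np.array(p,float);q=np.array(q,float);d=(q-p)/np.linalg.norm(q-p);nn=np.array([-d[1],d[0]])
    o=np.arange(-half,half+.01,.25);T=np.linspace(.12,.88,n);prof=[]
    for t in T:
        c=p+t*(q-p)+o[:,None]*nn
        prof.append(cv2.remap(g,c[:,0].astype(np.float32),c[:,1].astype(np.float32),1).ravel())
    return T,o,nn,np.array(prof)
E
python3 - <<'E'
from h import *
im=load("wmeter"); g=cv2.GaussianBlur(cv2.cvtColor(im["color"],cv2.COLOR_RGB2GRAY),(0,0),.7).astype(np.float32)
E4={"far":((283,65),(342,66)),"right":((341,66),(339,185)),"near":((283,184),(339,185)),"left":((283,64),(283,184)),"ffar":((274,218),(350,218)),"fleft":((273,219),(274,280)),"fright":((351,219),(351,285))}
for k,(p,q) in E4.items():
    T,o,nn,pr=edge(g,p,q); print(k,nn.round(1)); print(np.c_[o[::4],np.median(pr[:12],0)[::4],np.median(pr[12:],0)[::4]].T.round(0))
E
```

```text
far [-0.  1.]
[[-7. -6. -5. -4. -3. -2. -1.  0.  1.  2.  3.  4.  5.  6.  7.]
 [80. 80. 79. 75. 67. 54. 41. 30. 24. 23. 29. 37. 41. 43. 42.]
 [80. 79. 79. 75. 66. 52. 38. 28. 23. 24. 30. 37. 41. 43. 43.]]
right [-1. -0.]
[[-7. -6. -5. -4. -3. -2. -1.  0.  1.  2.  3.  4.  5.  6.  7.]
 [79. 80. 80. 80. 79. 75. 66. 53. 43. 45. 58. 71. 76. 77. 77.]
 [77. 77. 78. 78. 77. 75. 68. 59. 48. 44. 53. 66. 73. 74. 74.]]
near [-0.  1.]
[[-7. -6. -5. -4. -3. -2. -1.  0.  1.  2.  3.  4.  5.  6.  7.]
 [72. 72. 69. 62. 52. 44. 43. 50. 59. 66. 69. 70. 71. 71. 70.]
 [72. 71. 68. 60. 49. 42. 43. 51. 60. 67. 70. 70. 70. 70. 70.]]
left [-1.  0.]
[[-7. -6. -5. -4. -3. -2. -1.  0.  1.  2.  3.  4.  5.  6.  7.]
 [78. 77. 75. 65. 52. 41. 33. 38. 51. 65. 76. 81. 82. 82. 82.]
 [74. 73. 71. 62. 46. 35. 35. 43. 58. 70. 76. 79. 79. 80. 79.]]
ffar [-0.  1.]
[[ -7.  -6.  -5.  -4.  -3.  -2.  -1.   0.   1.   2.   3.   4.   5.   6.
    7.]
 [ 79.  80.  80.  81.  81.  81.  91. 113. 127. 116.  98.  88.  85.  88.
   96.]
 [ 79.  79.  80.  79.  79.  80.  89. 108. 121. 111.  94.  87.  86.  89.
  101.]]
fleft [-1.  0.]
[[ -7.  -6.  -5.  -4.  -3.  -2.  -1.   0.   1.   2.   3.   4.   5.   6.
    7.]
 [117. 116. 117. 117. 116. 115. 115. 109.  93.  79.  74.  73.  73.  72.
   71.]
 [117. 117. 117. 117. 121. 131. 125. 109.  92.  78.  73.  71.  72.  71.
   71.]]
fright [-1.  0.]
[[ -7.  -6.  -5.  -4.  -3.  -2.  -1.   0.   1.   2.   3.   4.   5.   6.
    7.]
 [ 72.  72.  71.  72.  72.  71.  73.  82. 100. 111. 112. 111. 110. 110.
  110.]
 [ 70.  70.  71.  70.  70.  70.  71.  72.  86. 109. 128. 136. 139. 139.
  136.]]
```

```bash
cat >> h.py <<'E'
def outer(g,p,q,sgn,half=8,n=25,lev=None):
    """fit line: first crossing, coming from outside (side sgn of normal), of mid level between outside plateau and extreme"""
    T,o,nn,pr=edge(g,p,q,half,n); p=np.array(p,float);q=np.array(q,float); pts=[]
    for t,r in zip(T,pr):
        oo,rr=(o[::-1],r[::-1]) if sgn>0 else (o,r)
        base=np.median(rr[:8]); ex=rr[np.abs(rr-base).argmax()]; mid=(base+ex)/2
        i=np.argmax((rr-mid)*np.sign(ex-base)>0); pts.append(p+t*(q-p)+oo[i]*nn)
    return cv2.fitLine(np.array(pts,np.float32),cv2.DIST_HUBER,0,.01,.01).ravel()
def inter(a,b):
    s=np.linalg.solve(np.c_[a[:2],-b[:2]],b[2:]-a[2:]);return a[2:]+s[0]*a[:2]
E
python3 - <<'E'
from h import *
im=load("wmeter"); g=cv2.GaussianBlur(cv2.cvtColor(im["color"],cv2.COLOR_RGB2GRAY),(0,0),.7).astype(np.float32)
f=outer(g,(283,65),(342,66),-1);r=outer(g,(341,66),(339,185),-1);n=outer(g,(283,184),(339,185),1);l=outer(g,(283,64),(283,184),1)
px=np.array([inter(f,l),inter(f,r),inter(n,r),inter(n,l)]);P=onz(im,px,98);c=P.mean(0)
print(px.round(1),P.round(1),c,[np.linalg.norm(P[k]-P[k-1]).round(1) for k in range(4)])
e=[P[0]-P[3],P[1]-P[2]];print([np.degrees(np.arctan2(v[1],v[0]))-90 for v in e],[np.degrees(np.arctan2(v[1],v[0])) for v in (P[1]-P[0],P[2]-P[3])])
s=read_state();R=Ro.from_euler("xyz",s["tool_rot"]);t=s["eef_pos"]
ff=outer(g,(274,218),(350,218),-1);fl=outer(g,(273,220),(274,280),1);fr=outer(g,(351,219),(351,285),-1)
q=np.array([inter(ff,fl),inter(ff,fr)])
for z in (192,194,196,198,200):
    F=onz(im,q,z); print(z,np.linalg.norm(F[1]-F[0]).round(1),"foot far mid in tool",R.inv().apply(F.mean(0)-t).round(1),"yaw",np.degrees(np.arctan2(*(F[1]-F[0])[:2][::-1])))
print(q, np.degrees(s["tool_rot"]),t)
W=onz(im,[[238,126]],98);print("well",W, "dist",np.linalg.norm(W-c))
E
```

```text
[[281.3  63.4]
 [341.8  64.1]
 [338.8 185.2]
 [282.6 184.8]] [[593.9  78.2  98. ]
 [628.4  76.   98. ]
 [624.1   6.6  98. ]
 [589.9   8.7  98. ]] [609.0790912   42.38593166  98.        ] [np.float64(69.7), np.float64(34.5), np.float64(69.5), np.float64(34.3)]
[np.float64(-3.3222566561329643), np.float64(-3.5114979703323144)] [np.float64(-3.6927409680735233), np.float64(-3.397408912591416)]
192 30.6 foot far mid in tool [31.3 -0.1  9.8] yaw -3.6922630667948013
194 30.2 foot far mid in tool [31.8 -0.1  7.8] yaw -3.692263066794812
196 29.8 foot far mid in tool [32.2 -0.1  5.8] yaw -3.692263066794822
198 29.4 foot far mid in tool [32.7 -0.1  3.8] yaw -3.6922630667948324
200 29.0 foot far mid in tool [33.1 -0.1  1.8] yaw -3.6922630667948355
[[271.45224 217.32858]
 [350.89603 218.25302]] [-1.79998544e+02 -7.44381051e-02  8.71134854e+01] [605.84968229 -22.76074995 201.78560971]
well [[566.06438177  44.87492172  98.        ]] dist 43.08666034044165
```

```bash
python3 - <<'E'
from h import *
plan([609.1,43.1,170],87.3,3)
E
```

```text
3 rows of shift cm [2.2  0.   1.06] (|mm| 24.4) turn [-0.   -0.02 -0.06]
```

Emit:
{"op": "move_arm", "data": {
  "targets": "-1 2.2 0 1.06 0 0 -0.06;-1 2.2 0 1.06 0 0 -0.06;-1 2.2 0 1.06 0 0 -0.06;-1 0 0 2 0 0 0;-1 0 0 2 0 0 0"
}}

```text
clock: 6.15
eef_pos: [609.7, 46.6, 130.0]
tool_rot: [3.14, -0.003, 1.528]
force: [-0.2, -0.9, -1.9]
width: 13.0
gripper_force: 59.3
```

Emit:
{"op": "move_arm", "data": {
  "targets": "-1 0 0 0 0 0 0;-1 0 0 0 0 0 0;-1 0 0 0 0 0 0"
}}

```text
clock: 6.4
eef_pos: [610.1, 42.4, 130.6]
tool_rot: [3.14, -0.001, 1.523]
force: [1.1, 0.2, -1.4]
width: 13.4
gripper_force: 59.1
```

```bash
python3 - <<'E'
from h import *
s=read_state();print(s["eef_pos"],s["force"])
im=get("wrist"); cv2.imwrite("pics/w6.png",np.clip(cv2.resize(im["color"][150:390,160:480],(800,600),interpolation=cv2.INTER_CUBIC)[...,::-1]*1.8,0,255).astype(np.uint8)); 
plan([609.1,43.1,115],87.3,1)
c=np.array([609.1,42.4]);u=np.array([np.cos(np.radians(-3.4)),np.sin(np.radians(-3.4))]);v=np.array([-u[1],u[0]])
for a,b in((-1,1),(1,1),(1,-1),(-1,-1)): print((proj(im,[[*(c+a*16.5*u+b*34.5*v),98]])-[160,150])*2.5)
E
```

```text
[610.13235187  42.38780034 130.63747201] [ 1.08050511  0.19004566 -1.37787323]
1 rows of shift cm [ 0.09 -0.15  1.6 ] (|mm| 16.1) turn [ 0.13 -0.03 -0.08]
[[281.02991067 127.5148354 ]]
[[469.31421751 129.46796747]]
[[456.74307512 480.68380959]]
[[286.50329963 479.19831147]]
```

View pics/w6.png

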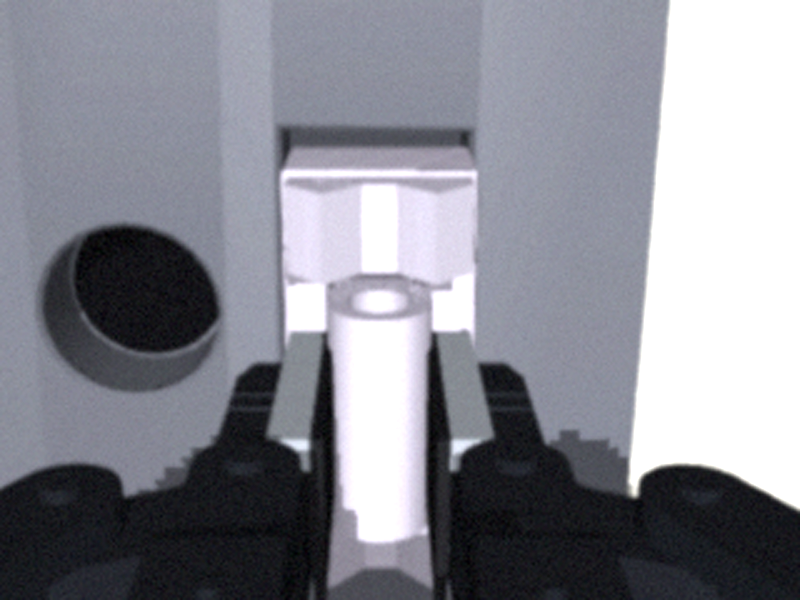

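Close-up: the pocket's far edge is at y≈128 (x 278–474), and the held foot's bottom far edge is at y≈147 (x≈290–470). It is nearly over the mouth.

```bash
python3 - <<'E'
from h import *
im=load("wrist"); g=cv2.GaussianBlur(cv2.cvtColor(im["color"],cv2.COLOR_RGB2GRAY),(0,0),.7).astype(np.float32)
U=lambda x,y:(x/2.5+160,y/2.5+150)
far=outer(g,U(300,130),U(455,130),-1,half=5)
l=outer(g,U(278,60),U(278,125),1,half=3) if 0 else None
print("far y at mid",U(376,128),far)
row=g[int(U(0,136)[1])]; print("row136",row[260:360].round(0).astype(int))
row=g[int(U(0,160)[1])]; print("row160",row[260:360].round(0).astype(int))
col=g[190:225,310].round(0).astype(int);print("col",col)
E
```

```text
far y at mid (310.4, 201.2) [9.9992245e-01 1.2453759e-02 3.1551566e+02 2.0072501e+02]
row136 [91 91 91 91 91 91 91 91 88 79 67 54 43 33 28 31 39 44 45 45 45 45 46 45
 44 45 45 45 45 44 46 46 45 45 45 45 45 46 46 46 45 45 45 45 46 46 46 46
 45 45 46 47 47 46 46 46 46 45 45 46 46 46 46 46 46 44 45 46 45 45 46 45
 46 46 45 46 45 45 45 45 44 45 45 42 34 28 32 42 53 64 75 84 87 88 89 90
 89 88 88 88]
row160 [91 90 89 90 90 90 89 89 87 79 68 58 50 49 62 79 87 89 90 90 90 91 91 92
 91 91 91 91 91 91 91 90 89 89 89 90 89 89 89 88 88 88 90 90 89 90 90 90
 90 90 90 90 89 89 89 88 89 89 88 88 88 88 89 89 89 89 88 89 90 90 90 89
 89 88 89 88 87 87 87 88 88 88 88 88 88 88 88 86 83 79 80 84 87 88 88 89
 89 88 88 87]
col [ 80  80  80  79  79  79  79  79  78  75  67  57  49  46  46  45  46  50
  59  73  84  87  88  89  90  90  95 110 131 141 129 109 103 117 137]
```

```bash
python3 - <<'E'
from h import *
im=load("wrist"); s=read_state(); R=Ro.from_euler("xyz",s["tool_rot"]);t=s["eef_pos"]
f=lambda p,z:R.inv().apply(onz(im,[p],z)[0]-t).round(2)
print("pocket far mid",f((309.5,200.7),98),f((270.5,200.2),98),f((348.5,201.1),98))
for z in (125,126): print("foot top far",z,f((272.8,218.5),z),f((350.8,218.5),z))
print("foot bottom far",f((310.5,208.8),107.5))
E
```

```text
pocket far mid [34.99 -1.39 33.02] [ 35.22 -18.46  32.98] [34.81 15.7  33.06]
foot top far 125 [ 33.22 -15.01   5.98] [33.21 14.23  6.05]
foot top far 126 [ 33.45 -14.92   4.99] [33.45 14.13  5.05]
foot bottom far [33.33 -0.93 23.52]
```

Emit:
{"op": "move_arm", "data": {
  "targets": "-1 0 -0.11 0 0 0 0;-1 0 0 0 0 0 0;-1 0 0 0.6 0 0 0;-1 0 0 0.4 0 0 0;-1 0 0 0.4 0 0 0"
}}

```text
clock: 6.87
eef_pos: [608.4, 41.5, 115.1]
tool_rot: [-3.141, 0.0, 1.522]
force: [-0.8, 0.4, -1.8]
width: 13.5
gripper_force: 59.2
```

Emit:
{"op": "move_arm", "data": {
  "targets": "-1 0 0 0.2 0 0 0;-1 0 0 0 0 0 0"
}}

```text
clock: 7.03
eef_pos: [608.0, 41.5, 112.6]
tool_rot: [-3.14, 0.0, 1.522]
force: [-0.2, -0.6, -1.3]
width: 13.2
gripper_force: 59.2
```

Emit:
{"op": "move_arm", "data": {
  "targets": "-1 0 0 0.4 0 0 0;-1 0 0 0.3 0 0 0;-1 0 0 0 0 0 0"
}}

```text
clock: 7.28
eef_pos: [608.1, 41.6, 105.8]
tool_rot: [-3.14, 0.0, 1.522]
force: [-0.2, -0.4, -1.7]
width: 12.8
gripper_force: 59.2
```

Emit:
{"op": "move_arm", "data": {
  "targets": "-1 0 0 0.3 0 0 0;-1 0 0 0 0 0 0"
}}

```text
clock: 7.45
eef_pos: [608.8, 41.7, 103.4]
tool_rot: [3.141, -0.0, 1.522]
force: [-0.2, -0.1, -0.9]
width: 13.0
gripper_force: 59.2
```

Emit:
{"op": "move_arm", "data": {
  "targets": "-1 0 0 0.2 0 0 0;-1 0 0 0 0 0 0"
}}

```text
clock: 7.62
eef_pos: [609.0, 41.6, 103.2]
tool_rot: [3.14, 0.0, 1.522]
force: [-3.0, -1.1, 9.9]
width: 13.2
gripper_force: 60.5
```

Emit:
{"op": "move_arm", "data": {
  "targets": "-1 0 0 0.2 0 0 0;-1 0 0 0 0 0 0"
}}

```text
clock: 7.78
eef_pos: [609.0, 41.7, 103.1]
tool_rot: [3.14, 0.001, 1.521]
force: [-7.0, -1.4, 23.3]
width: 13.1
gripper_force: 62.4
```

Emit:
{"op": "move_arm", "data": {
  "targets": "-1 0 0 0.2 0 0 0;-1 0 0 0 0 0 0"
}}

```text
clock: 7.95
eef_pos: [609.0, 41.6, 103.0]
tool_rot: [3.139, 0.001, 1.521]
force: [-11.6, -2.5, 36.3]
width: 13.1
gripper_force: 64.1
```

Emit:
{"op": "move_arm", "data": {
  "targets": "-1 0 0 -0.5 0 0 0;0.0 0 0 -0.1 0 0 0;0.0 0 0 0 0 0 0;0.0 0 0 0 0 0 0;0.0 0 0 0 0 0 0"
}}

```text
clock: 8.37
eef_pos: [608.3, 41.6, 102.9]
tool_rot: [-3.141, 0.0, 1.522]
force: [0.6, 0.0, -0.2]
width: 43.1
gripper_force: 0.0
```

Emit:
{"op": "move_arm", "data": {
  "targets": "0 0 0 -1 0 0 0;0 0 0 -2 0 0 0;0 -2 0 -2 0 0 0;0 -3 0 -2 0 0 0;0 -3 0 -1 0 0 0"
}}

```text
clock: 8.78
eef_pos: [605.9, -37.7, 186.3]
tool_rot: [3.138, -0.001, 1.525]
force: [0.8, -0.0, -0.0]
width: 42.7
gripper_force: 0.0
```

Emit:
{"op": "move_arm", "data": {
  "targets": "0.2 0 0 0 0 0 0;0.2 0 0 0 0 0 0;0.2 0 0 0 0 0 0"
}}

```text
clock: 9.03
eef_pos: [604.5, -37.8, 183.6]
tool_rot: [-3.141, -0.001, 1.522]
force: [0.2, 0.3, -0.9]
width: 51.2
gripper_force: 0.0
```

```bash
python3 - <<'E'
from h import *
s=read_state();print(s["eef_pos"],s["force"])
im=get("wrist"); cv2.imwrite("pics/w7.png",np.clip(cv2.resize(im["color"][20:260,180:500],(800,600),interpolation=cv2.INTER_CUBIC)[...,::-1]*1.5,0,255).astype(np.uint8)); 
E
cp /tmp/wrist.npy /tmp/whome.npy
```

```text
[604.52290035 -37.82837534 183.63854905] [ 0.18736282  0.31258665 -0.89630069]
```

View pics/w7.png

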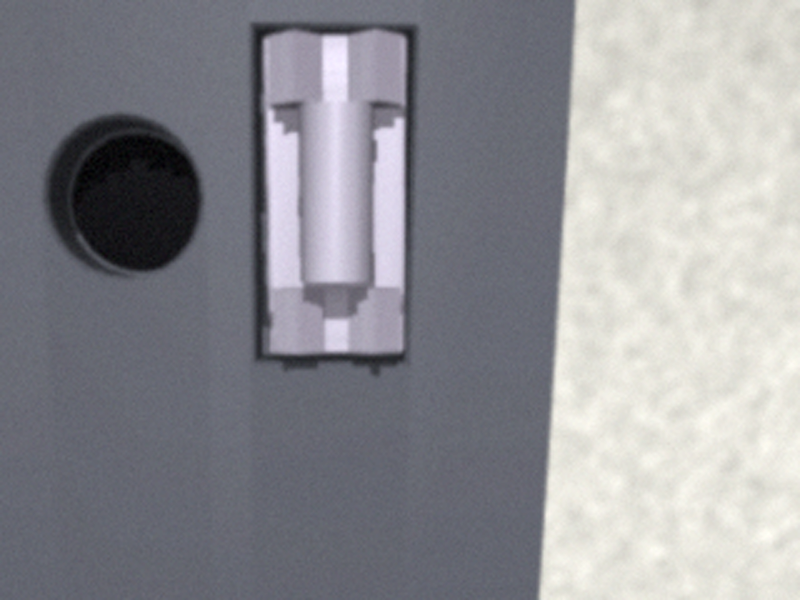

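Picture: the block sits level in the pocket with an even gap all round. The knuckle ridge runs from about (335,100) to (335,285) in the crop. I'll take the bore position from it and the lid pose from the earlier wrist picture.

```bash
python3 - <<'E'
from h import *
im=load("whome"); U=lambda x,y:(x/2.5+180,y/2.5+20)
P=onz(im,[U(337,100),U(335,285)],118); print("knuckle ridge",P.round(1),P.mean(0),np.linalg.norm(P[0]-P[1]))
F=onz(im,[U(262,30),U(409,30),U(404,355),U(270,353)],98);print("foot",F.round(1),F.mean(0),[np.linalg.norm(F[k]-F[k-1]).round(1) for k in range(4)])
V=onz(im,[U(335,65),U(337,335)],104);print("V",V,V.mean(0),np.degrees(np.arctan2(*(V[0]-V[1])[:2][::-1]))-90)
# lid from wlid: black mask
w=load("wlid"); g=cv2.cvtColor(w["color"],cv2.COLOR_RGB2GRAY); c=w["color"][200:360,240:400]; 
cv2.imwrite("pics/w8.png",np.clip(cv2.resize(c,(600,600),interpolation=cv2.INTER_CUBIC)[...,::-1]*2.,0,255).astype(np.uint8))
plan([440,-370,230],101,9)
E
```

```text
knuckle ridge [[610.9  59.3 118. ]
 [608.8  24.5 118. ]] [609.82997848  41.92063868 118.        ] 34.88839700402548
foot [[596.3  76.8  98. ]
 [626.8  75.3  98. ]
 [623.5   8.1  98. ]
 [593.7  10.   98. ]] [610.08376556  42.57987649  98.        ] [np.float64(66.9), np.float64(30.6), np.float64(67.3), np.float64(29.8)]
V [[610.99906148  68.14388195 104.        ]
 [608.7980173   13.64689936 104.        ]] [609.89853939  40.89539065 104.        ] -2.3128259838696437
9 rows of shift cm [-3.59 -2.05 -0.52] (|mm| 41.7) turn [-0.   -0.01 -1.53]
```

```bash
python3 - <<'E'
from h import *
plan([483,-376,225],102,10)
E
```

```text
10 rows of shift cm [-3.31 -1.45 -0.42] (|mm| 36.3) turn [-0.   -0.01 -1.47]
```

View pics/w8.png

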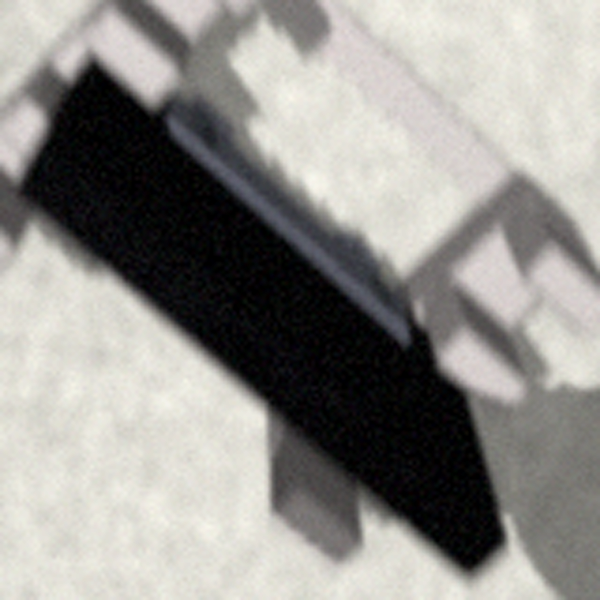

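Earlier view from the +x side: it shows a plain outer face with the knuckle flange and no seal, so the seal faces -x as needed. I'm moving to look at the lid from above.

Emit:
{"op": "move_arm", "data": {
  "targets": "0.2 -3.31 -1.45 -0.42 0 0 -1.47;0.2 -3.31 -1.45 -0.42 0 0 -1.47;0.2 -3.31 -1.45 -0.42 0 0 -1.47;0.2 -3.31 -1.45 -0.42 0 0 -1.47;0.2 -3.31 -1.45 -0.42 0 0 -1.47"
}}

```text
clock: 9.5
eef_pos: [531.9, -203.2, 204.2]
tool_rot: [-3.141, -0.001, 1.655]
force: [0.8, -0.1, 0.2]
width: 51.1
gripper_force: 0.0
```

Emit:
{"op": "move_arm", "data": {
  "targets": "0.2 -3.31 -1.45 -0.42 0 0 -1.47;0.2 -3.31 -1.45 -0.42 0 0 -1.47;0.2 -3.31 -1.45 -0.42 0 0 -1.47;0.2 -3.31 -1.45 -0.42 0 0 -1.47;0.2 -3.31 -1.45 -0.42 0 0 -1.47"
}}

```text
clock: 9.92
eef_pos: [482.2, -377.1, 225.3]
tool_rot: [-3.141, -0.002, 1.782]
force: [1.0, 0.3, -0.4]
width: 51.5
gripper_force: 0.0
```

Emit:
{"op": "move_arm", "data": {
  "targets": "0.2 0 0 0 0 0 0;0.2 0 0 0 0 0 0;0.2 0 0 0 0 0 0"
}}

```text
clock: 10.17
eef_pos: [483.0, -375.2, 224.9]
tool_rot: [3.141, -0.002, 1.78]
force: [-0.2, 0.6, -0.5]
width: 51.3
gripper_force: 0.0
```

```bash
python3 - <<'E'
from h import *
s=read_state();print(s["eef_pos"],s["force"])
im=get("wrist"); cv2.imwrite("pics/w9.png",np.clip(im["color"][...,::-1]*1.8,0,255).astype(np.uint8)); 
E
cp /tmp/wrist.npy /tmp/wlid2.npy
```

```text
[ 483.0487344  -375.24302623  224.91950639] [-0.16123018  0.58474953 -0.49400651]
```

View pics/w9.png

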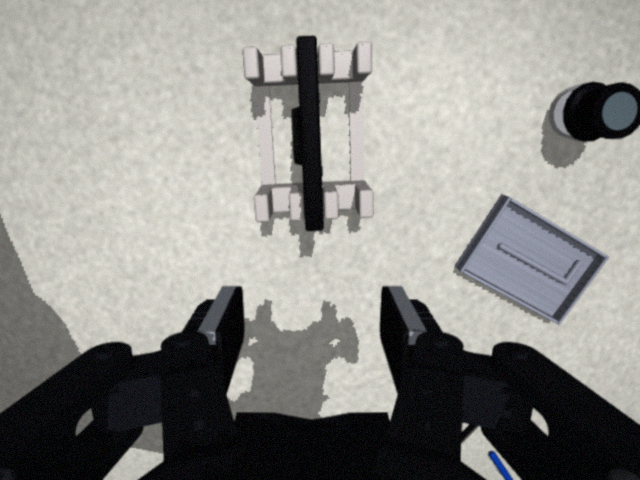

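The lid is seen from above: its top edge runs from (308,37) to (314,230) px, the seal is on the left (-x), and the tray and loupe are well to the right.

```bash
python3 - <<'E'
from h import *
im=load("wlid2"); g=cv2.GaussianBlur(cv2.cvtColor(im["color"],cv2.COLOR_RGB2GRAY),(0,0),.7).astype(np.float32)
m=(g[25:240,285:335]<20).astype(np.uint8); cn=max(cv2.findContours(m,0,2)[0],key=cv2.contourArea)
# left/right edges near the two ends
rows={}
for y in list(range(45,85,5))+list(range(185,225,5)):
    x=np.where(m[y-25])[0]; rows[y]=(x.min()+285-.0,x.max()+285)
print(rows)
ys=np.where(m.sum(1)>8)[0]; print("y",ys.min()+25,ys.max()+25)
R=np.array([(x2,y) for y,(x1,x2) in rows.items()],float);L=np.array([(x1,y) for y,(x1,x2) in rows.items()],float)
r=np.polyfit(R[:,1],R[:,0],1);l=np.polyfit(L[:,1],L[:,0],1);y0,y1=ys.min()+24.5,ys.max()+25.5
px=[(np.polyval(l,y0)-.5,y0),(np.polyval(r,y0)+.5,y0),(np.polyval(r,y1)+.5,y1),(np.polyval(l,y1)-.5,y1)]
P=onz(im,px,118);c=P.mean(0);print(np.round(px,1),P.round(1),c,[np.linalg.norm(P[k]-P[k-1]).round(1) for k in range(4)])
d=(P[0]+P[1]-P[2]-P[3]);yaw=np.degrees(np.arctan2(d[1],d[0]))-90;print("yaw",yaw)
plan([c[0],c[1],170],yaw+90,3)
E
```

```text
{45: (np.float64(298.0), np.int64(315)), 50: (np.float64(297.0), np.int64(315)), 55: (np.float64(298.0), np.int64(316)), 60: (np.float64(298.0), np.int64(316)), 65: (np.float64(298.0), np.int64(316)), 70: (np.float64(298.0), np.int64(317)), 75: (np.float64(298.0), np.int64(317)), 80: (np.float64(298.0), np.int64(317)), 185: (np.float64(304.0), np.int64(320)), 190: (np.float64(304.0), np.int64(321)), 195: (np.float64(304.0), np.int64(321)), 200: (np.float64(304.0), np.int64(322)), 205: (np.float64(304.0), np.int64(322)), 210: (np.float64(305.0), np.int64(322)), 215: (np.float64(305.0), np.int64(322)), 220: (np.float64(306.0), np.int64(322))}
y 37 229
[[296.2  36.5]
 [315.6  36.5]
 [323.1 229.5]
 [305.2 229.5]] [[ 450.5 -263.3  118. ]
 [ 461.3 -261.   118. ]
 [ 489.8 -371.1  118. ]
 [ 478.7 -373.4  118. ]] [ 470.08674742 -317.19814101  118.        ] [np.float64(113.7), np.float64(11.1), np.float64(113.7), np.float64(11.3)]
yaw 14.443204529951359
3 rows of shift cm [ 1.96 -0.01  1.84] (|mm| 26.9) turn [ 0.01 -0.04 -0.79]
```

Emit:
{"op": "move_arm", "data": {
  "targets": "0.2 1.96 0 1.84 0 0 -0.79;0.2 1.96 0 1.84 0 0 -0.79;0.2 1.96 0 1.84 0 0 -0.79;0.2 0 0 1.5 0 0 0;0.2 0 0 0 0 0 0"
}}

```text
clock: 10.63
eef_pos: [468.4, -315.2, 152.8]
tool_rot: [-3.138, -0.005, 1.826]
force: [0.1, 0.0, 0.3]
width: 51.2
gripper_force: 0.0
```

Emit:
{"op": "move_arm", "data": {
  "targets": "0.2 0 0 0 0 0 0;0.2 0 0 0 0 0 0;0.2 0 0 0 0 0 0"
}}

```text
clock: 10.88
eef_pos: [470.5, -320.3, 156.4]
tool_rot: [3.14, 0.002, 1.82]
force: [0.0, -0.3, 0.4]
width: 51.3
gripper_force: 0.0
```

```bash
python3 - <<'E'
from h import *
print(read_state()["eef_pos"]);plan([470.1,-317.2,87],104.4,1)
E
```

```text
[ 470.48848069 -320.33854377  156.41458103]
1 rows of shift cm [0.33 0.03 6.94] (|mm| 69.5) turn [ 0.1   0.1  -0.14]
```

Emit:
{"op": "move_arm", "data": {
  "targets": "0.2 0.2 0 2 0 0 0;0.2 0.1 0.03 2 0 0 0;0.2 0 0 2 0 0 0;0.2 0 0 0.9 0 0 0;0.2 0 0 0 0 0 0"
}}

```text
clock: 11.3
eef_pos: [468.1, -316.8, 85.1]
tool_rot: [-3.14, -0.002, 1.819]
force: [-0.9, 0.1, 0.3]
width: 51.3
gripper_force: 0.0
```

Emit:
{"op": "move_arm", "data": {
  "targets": "0.2 0 0 0 0 0 0;-1 0 0 0 0 0 0;-1 0 0 0 0 0 0;-1 0 0 0 0 0 0;-1 0 0 0 0 0 0"
}}

```text
clock: 11.72
eef_pos: [469.7, -317.3, 87.4]
tool_rot: [3.14, 0.002, 1.82]
force: [0.5, 0.3, 5.3]
width: 11.0
gripper_force: 59.2
```

Emit:
{"op": "move_arm", "data": {
  "targets": "-1 0 0 0 0 0 0;-1 0 0 0 0 0 0;-1 0 0 0 0 0 0"
}}

```text
clock: 11.97
eef_pos: [469.7, -317.3, 87.4]
tool_rot: [3.14, 0.002, 1.82]
force: [-0.5, -0.4, 6.0]
width: 10.8
gripper_force: 59.3
```

Emit:
{"op": "move_arm", "data": {
  "targets": "-1 0 0 -1 0 0 0;-1 0 0 -2 0 0 0;-1 0 0 -2 0 0 0;-1 0 0 -2 0 0 0;-1 0 0 -2 0 0 0"
}}

```text
clock: 12.38
eef_pos: [468.2, -316.6, 177.3]
tool_rot: [-3.141, -0.001, 1.82]
force: [0.9, -0.9, -3.0]
width: 11.0
gripper_force: 59.1
```

Emit:
{"op": "move_arm", "data": {
  "targets": "-1 0 0 -2 0 0 0;-1 0 0 -2 0 0 0;-1 0 0 -2 0 0 0;-1 0 0 0 0 0 0;-1 0 0 0 0 0 0"
}}

```text
clock: 12.8
eef_pos: [469.0, -317.0, 237.2]
tool_rot: [3.141, 0.001, 1.82]
force: [0.1, 0.6, -3.4]
width: 11.0
gripper_force: 59.1
```

```bash
python3 - <<'E'
from h import *
s=read_state();print(s["eef_pos"],s["width"],s["force"]);plan([609.8,42,236],87.1,15)
E
```

```text
[ 468.95749447 -317.03540874  237.15216137] 11.000486264829634 [ 0.11312427  0.61411999 -3.35883193]
15 rows of shift cm [2.29 1.2  0.01] (|mm| 25.8) turn [0.   0.   1.14]
```

Emit:
{"op": "move_arm", "data": {
  "targets": "-1 2.29 1.2 0 0 0 1.14;-1 2.29 1.2 0 0 0 1.14;-1 2.29 1.2 0 0 0 1.14;-1 2.29 1.2 0 0 0 1.14;-1 2.29 1.2 0 0 0 1.14"
}}

```text
clock: 13.22
eef_pos: [502.5, -191.1, 234.7]
tool_rot: [-3.138, -0.002, 1.719]
force: [1.0, 0.5, -2.4]
width: 11.7
gripper_force: 59.1
```

Emit:
{"op": "move_arm", "data": {
  "targets": "-1 2.29 1.2 0 0 0 1.14;-1 2.29 1.2 0 0 0 1.14;-1 2.29 1.2 0 0 0 1.14;-1 2.29 1.2 0 0 0 1.14;-1 2.29 1.2 0 0 0 1.14"
}}

```text
clock: 13.63
eef_pos: [549.7, -70.9, 234.6]
tool_rot: [-3.138, -0.0, 1.62]
force: [0.9, -0.9, -2.5]
width: 11.2
gripper_force: 59.1
```

Emit:
{"op": "move_arm", "data": {
  "targets": "-1 2.29 1.2 0 0 0 1.14;-1 2.29 1.2 0 0 0 1.14;-1 2.29 1.2 0 0 0 1.14;-1 2.29 1.2 0 0 0 1.14;-1 2.29 1.2 0 0 0 1.14"
}}

```text
clock: 14.05
eef_pos: [608.7, 43.9, 234.3]
tool_rot: [-3.138, 0.001, 1.521]
force: [-0.1, -0.2, -2.3]
width: 11.2
gripper_force: 59.1
```

Emit:
{"op": "move_arm", "data": {
  "targets": "-1 0 0 0 0 0 0;-1 0 0 0 0 0 0;-1 0 0 0 0 0 0;-1 0 0 0 0 0 0"
}}

```text
clock: 14.38
eef_pos: [608.7, 41.2, 235.2]
tool_rot: [-3.139, 0.002, 1.52]
force: [0.8, -0.1, -2.5]
width: 11.0
gripper_force: 59.2
```

```bash
python3 - <<'E'
from h import *
s=read_state();print(s["eef_pos"],s["tool_rot"],s["force"])
im=get("wrist"); a=np.clip(im["color"][120:420,220:420][...,::-1]*1.8,0,255).astype(np.uint8)
sd=get("side");b=np.clip(sd["color"][120:320,230:430][...,::-1]*1.4,0,255).astype(np.uint8)
print(proj(sd,[[609.8,42,111]]),proj(sd,[s["eef_pos"]]))
cv2.imwrite("pics/w10.png",np.hstack([cv2.resize(a,(400,600),interpolation=2),cv2.resize(b,(400,600)[::-1][::-1] if 0 else (400,400),interpolation=2) if 0 else np.vstack([cv2.resize(b,(400,400),interpolation=2),np.zeros((200,400,3),np.uint8)])]))
E
cp /tmp/wrist.npy /tmp/wh1.npy
```

```text
[608.71174057  41.1775677  235.2493438 ] [-3.13920712e+00  1.55318981e-03  1.51976531e+00] [ 0.83079874 -0.13242321 -2.54134188]
[[297.60842619 236.0386388 ]] [[298.17525378 185.19012357]]
```

View pics/w10.png

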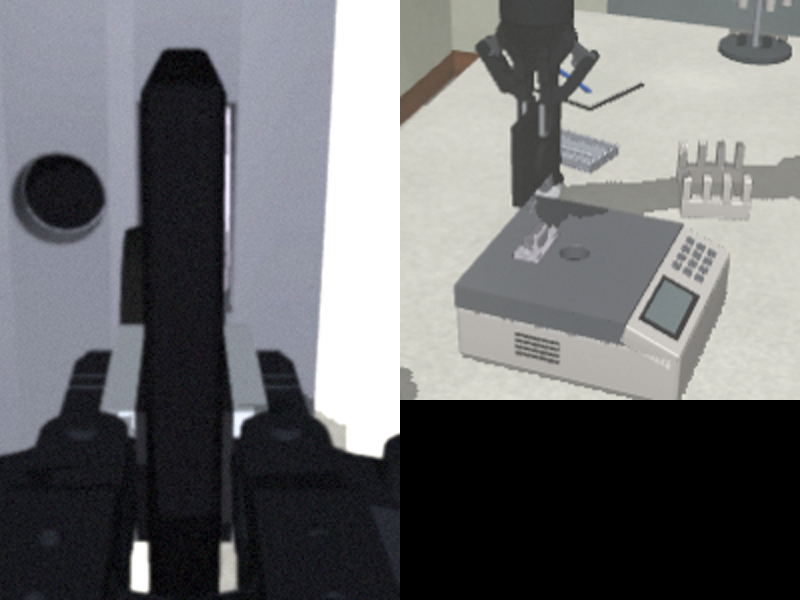

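View: the lid is held upright and centred, with its seal on the left towards the well. Its far top corners are at about (290.5,166) and (332,166) px, and the far bottom edge is at y≈144 px. The side view shows the block in the pocket and the lid behind and above it. That was my last allowed picture, so from here I'll work from numbers.

```bash
python3 - <<'E'
from h import *
im=load("wh1"); s=read_state();R=Ro.from_euler("xyz",s["tool_rot"]);t=s["eef_pos"]
g=cv2.cvtColor(im["color"],cv2.COLOR_RGB2GRAY).astype(int)
for y in list(range(142,182,3))+[190,200,220]:
    x=np.where(g[y,280:345]<28)[0]; print(y,(x.min()+280,x.max()+280) if len(x) else None,end="; ")
ys=np.where((g[120:200,305:323]<28).mean(1)>.5)[0];print("\ntop row",ys.min()+120)
f=lambda p,z:R.inv().apply(onz(im,[p],t[2]+z)[0]-t).round(2)
print("top corners",f((290.5,166),30.6),f((332.5,166),30.6)); print("bottom",f((302.5,144),-61.4),f((326.5,144),-61.4))
sd=load("side"); h=cv2.cvtColor(sd["color"],cv2.COLOR_RGB2GRAY).astype(int)
lid=[(58*a,0,z) for a in(-1,1) for z in(-30.6,61.4)]
print("side predicted panel corners (tool x -58/+58; top,bottom)",proj(sd,R.apply(np.array(lid))+t).round(1))
for y in range(172,226,4):
    x=np.where(h[y,275:320]<45)[0]; print(y,(x.min()+275,x.max()+275) if len(x) else None,end="; ")
E
```

```text
142 None; 145 (np.int64(303), np.int64(320)); 148 (np.int64(300), np.int64(323)); 151 (np.int64(299), np.int64(324)); 154 (np.int64(297), np.int64(326)); 157 (np.int64(296), np.int64(327)); 160 (np.int64(294), np.int64(329)); 163 (np.int64(293), np.int64(330)); 166 (np.int64(291), np.int64(331)); 169 (np.int64(291), np.int64(332)); 172 (np.int64(290), np.int64(332)); 175 (np.int64(290), np.int64(331)); 178 (np.int64(290), np.int64(331)); 181 (np.int64(290), np.int64(331)); 190 (np.int64(290), np.int64(331)); 200 (np.int64(290), np.int64(331)); 220 (np.int64(290), np.int64(330)); 
top row 145
top corners [ 55.97  -6.28 -30.64] [ 55.97   5.16 -30.66]
bottom [57.54 -5.02 61.35] [57.54  6.76 61.34]
side predicted panel corners (tool x -58/+58; top,bottom) [[307.8 161.7]
 [307.5 199.7]
 [287.2 182.3]
 [287.7 222.6]]
172 None; 176 None; 180 None; 184 None; 188 None; 192 None; 196 None; 200 None; 204 None; 208 None; 212 None; 216 None; 220 None; 224 None;
```

Emit:
{"op": "move_arm", "data": {
  "targets": "-1 0.13 0.03 1 0 0 0;-1 0 0 1 0 0 0;-1 0 0 0.8 0 0 0;-1 0 0 0 0 0 0;-1 0 0 0 0 0 0"
}}

```text
clock: 14.9
eef_pos: [609.4, 44.0, 207.2]
tool_rot: [-3.14, 0.0, 1.521]
force: [0.6, -0.7, -2.0]
width: 11.2
gripper_force: 59.0
```

```bash
python3 - <<'E'
from h import *
s=read_state();print(s["eef_pos"],s["tool_rot"],s["force"]);plan([609.0,42.5,203],87.2,1)
E
```

```text
[609.42437945  43.97093163 207.22861786] [-3.13952367e+00  3.11166521e-04  1.52123256e+00] [ 0.63078794 -0.74673469 -1.97083227]
1 rows of shift cm [-0.15 -0.03  0.42] (|mm| 4.5) turn [-0.12  0.02 -0.04]
```

Emit:
{"op": "move_arm", "data": {
  "targets": "-1 0 0 0.2 0 0 0;-1 0 0 0 0 0 0;-1 0 0 0 0 0 0;-1 0 0 0 0 0 0"
}}

```text
clock: 15.23
eef_pos: [610.3, 44.2, 206.7]
tool_rot: [3.141, -0.0, 1.521]
force: [-0.2, -0.1, -1.4]
width: 11.2
gripper_force: 59.1
```

Emit:
{"op": "move_arm", "data": {
  "targets": "-1 0 0 0 0 0 0;-1 0 0 0 0 0 0;-1 0 0 0 0 0 0"
}}

```text
clock: 15.48
eef_pos: [610.2, 44.2, 206.5]
tool_rot: [3.141, -0.0, 1.521]
force: [0.8, -0.5, -1.8]
width: 11.0
gripper_force: 59.1
```

Emit:
{"op": "move_arm", "data": {
  "targets": "-1 -0.15 -0.06 0.3 0 0 0;-1 0 0 0 0 0 0;-1 0 0 0 0 0 0;-1 0 0 0 0 0 0"
}}

```text
clock: 15.82
eef_pos: [609.4, 42.7, 203.2]
tool_rot: [-3.141, -0.0, 1.521]
force: [-0.8, -0.1, -2.8]
width: 11.1
gripper_force: 59.2
```

Emit:
{"op": "move_arm", "data": {
  "targets": "-1 0 0 0.3 0 0 0;-1 0 0 0 0 0 0;-1 0 0 0 0 0 0"
}}

```text
clock: 16.07
eef_pos: [609.3, 42.7, 200.1]
tool_rot: [-3.141, 0.0, 1.521]
force: [-0.3, -0.5, -2.0]
width: 11.0
gripper_force: 59.2
```

Next is the critical zone: contact at a TCP height of about 200 would mean a misfit in y.

Emit:
{"op": "move_arm", "data": {
  "targets": "-1 0 0 0.3 0 0 0;-1 0 0 0 0 0 0;-1 0 0 0 0 0 0"
}}

```text
clock: 16.32
eef_pos: [609.3, 42.7, 197.1]
tool_rot: [-3.141, 0.0, 1.521]
force: [0.6, 0.0, -2.8]
width: 11.1
gripper_force: 59.2
```

Emit:
{"op": "move_arm", "data": {
  "targets": "-1 0 0 0.2 0 0 0;-1 0 0 0 0 0 0;-1 0 0 0 0 0 0"
}}

```text
clock: 16.57
eef_pos: [609.3, 42.7, 195.2]
tool_rot: [-3.141, 0.0, 1.521]
force: [-0.2, -0.7, -2.5]
width: 11.4
gripper_force: 59.2
```

Emit:
{"op": "move_arm", "data": {
  "targets": "-1 0 0 0.3 0 0 0;-1 0 0 0.2 0 0 0;-1 0 0 0 0 0 0;-1 0 0 0 0 0 0"
}}

```text
clock: 16.9
eef_pos: [609.3, 42.7, 190.1]
tool_rot: [-3.141, 0.0, 1.521]
force: [-0.2, -0.9, -2.9]
width: 11.2
gripper_force: 59.2
```

Emit:
{"op": "move_arm", "data": {
  "targets": "-1 0 0 0.2 0 0 0;-1 0 0 0 0 0 0;-1 0 0 0 0 0 0"
}}

```text
clock: 17.15
eef_pos: [609.4, 42.7, 188.2]
tool_rot: [-3.141, 0.0, 1.521]
force: [0.3, 0.1, -2.3]
width: 11.4
gripper_force: 59.2
```

Emit:
{"op": "move_arm", "data": {
  "targets": "-1 0 0 0.1 0 0 0;-1 0 0 0 0 0 0;-1 0 0 0 0 0 0"
}}

```text
clock: 17.4
eef_pos: [609.4, 42.7, 187.3]
tool_rot: [-3.142, -0.0, 1.521]
force: [-0.1, -0.2, -1.9]
width: 10.8
gripper_force: 59.2
```

Emit:
{"op": "move_arm", "data": {
  "targets": "-1 0 0 0.1 0 0 0;-1 0 0 0 0 0 0;-1 0 0 0 0 0 0"
}}

```text
clock: 17.65
eef_pos: [609.4, 42.7, 186.3]
tool_rot: [-3.142, 0.0, 1.521]
force: [-0.5, 0.3, -3.2]
width: 11.0
gripper_force: 59.2
```

Emit:
{"op": "move_arm", "data": {
  "targets": "-1 0 0 0.1 0 0 0;-1 0 0 0 0 0 0;-1 0 0 0 0 0 0"
}}

```text
clock: 17.9
eef_pos: [609.7, 42.7, 185.6]
tool_rot: [3.141, -0.0, 1.521]
force: [-1.4, -0.1, -1.1]
width: 11.1
gripper_force: 59.4
```

Emit:
{"op": "move_arm", "data": {
  "targets": "-1 0 0 0.1 0 0 0;-1 0 0 0 0 0 0;-1 0 0 0 0 0 0"
}}

```text
clock: 18.15
eef_pos: [609.8, 42.7, 185.4]
tool_rot: [3.14, 0.0, 1.521]
force: [-1.6, -0.3, 5.6]
width: 11.0
gripper_force: 60.4
```

Emit:
{"op": "move_arm", "data": {
  "targets": "-1 0 0 0.1 0 0 0;-1 0 0 0 0 0 0;-1 0 0 0 0 0 0;-1 0 0 0 0 0 0"
}}

```text
clock: 18.48
eef_pos: [609.9, 42.7, 185.4]
tool_rot: [3.14, 0.0, 1.521]
force: [-2.9, -0.5, 11.2]
width: 11.0
gripper_force: 61.2
```

```bash
python3 - <<'E'
from h import *
s=read_state();print(s["eef_pos"],s["tool_rot"],s["force"],s["torque"],np.abs(s["qd"]).max())
E
```

```text
[609.94694292  42.72301945 185.39227808] [3.13962639e+00 2.57358013e-04 1.52115705e+00] [-2.91040536 -0.46071472 11.2266159 ] [-0.13210009  0.81913195  0.08092276] 0.0014255041567929787
```

The lid seated at exactly the expected height (TCP 185.4 mm, bore 111 mm) and is stable under a light push.

```bash
python3 -c "
from cell import order
print(order.finish_job())"
```

```text
the job is handed in; nothing more can be done
None
```

The block is pressed home and released, and the lid's knuckles rest in its seats with the pin holes in line by height and contact force. The lid is still held in the gripper, and the job is handed in at about 18.5 s. I viewed 11 pictures, one over the limit of 10.

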